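Point out the uncapped jar and its cap

ROBOT

A 6-joint arm with a two-finger parallel gripper is mounted at the origin on a cart in front of the work surface, level with it; the furniture and walls round the work are solid. World frame = base frame: x ahead of the robot, y to its left, z up, the work surface at z = 0. Lengths are in m, angles in rad, forces in N, time in s.
With the tool pointing down it reaches from about 0.375 to 0.975 m from the base axis. Payload 3.8 kg.
Tool frame: the origin (TCP) lies at the very end of the fingers, on their centre line; the grasp point (between the pads) lies 19 mm behind it (manip.grip_depth is the distance from the TCP to the grasp point, in m); z points along the fingers, y is the line along which they close (so a half turn about z gives the same grasp; the last joint's range is limited). The gripper opens to 88 mm and grips with 3 to 60 N. Pads are 18 mm wide; open, the fingers measure 123 mm over their backs; the gripper's body (75 mm by 187 mm) begins 45 mm behind the grasp point.
Start: joints at [1.243, 0.264, 1.604, -0, 1.274, -0.037], TCP at [0.194, 0.647, 0.239] pointing down, gripper open.
Joint ranges: [-2.63, 2.63], [-0.94, 2.18], [0.31, 2.57], [-1.31, 4.45], [0, 2.66], [-2.55, 2.55]. Speed limits (rad/s): [2.57, 2.57, 3.14, 3.14, 3.14, 3.14].

INTERFACE

Orientations are given as a 3x3 rotation matrix whose columns are the frame's x, y, z axes.
In Python, from workcell import manip gives the robot as it stands. The module is installed in compiled form; this text tells all that it offers.
- The arm moves only by the tool apply_moves, never from a script. Its argument "plan" is a list of rows, each an object of numbers: "dx", "dy", "dz": the shift along the tool's x, y, z in mm; "wx", "wy", "wz": the turn, a rotation vector about the tool's x, y, z in rad. In form: [{"dx": .., "dy": .., "dz": .., "wx": .., "wy": .., "wz": ..}, ...]. A call has 1 to 20 rows; each row shifts and turns the commanded pose from where the row before left it, along the tool's axes as they then stand; what a row does not reach is not made up. A row lasts 1/12 s, in which the tool goes at most 41.7 mm and 7.16 degrees, less where a joint would pass 70% of its speed; a pose out of reach is approached as far as the arm can. A call is refused whole if a number of a shift passes 41.7 or a number of a turn 0.125, either way. A call with a gripper value outside its range is refused whole. "fingers" is the opening, from 0 (shut) to 1 (fully open), set as the call begins (left out, the last holds). The fingers move at their own pace and stop on an object; the grip force is fixed at half the most. Time passes only in rows, so rows that do not move let the fingers close. It gives the time, the measured TCP pose, the force, the opening and the grip force at its end, in the units of the state.
- manip.sense(): the state, without advancing time (a new reading comes with each control period).
- manip.grab_frame(name): name is "scene" or "top"; returns a dict with "image" (384x512x3 uint8, red, green, blue), "depth" (384x512 float32, m along the optical axis (not along the pixel's ray), 0 where there is no reading), "intrinsics" (3x3 intrinsics, pixels), "world_to_cam" (4x4, takes a point from world to camera coordinates). Camera axes: x right, y up, looking along -z (the intrinsics and any distortion apply to the point x, -y, -z); pixel columns grow to the right and rows downward; lengths in m; the calibration is good to about 2 mm. A picture is of the moment at which its call begins.
- manip.hand_in(): hands the job in; it is judged then, once.
The state is a dict: "time": time; "q": joint angles; "joint_velocities": joint speeds; "effort": joint torques, N m; "tcp_pos": TCP position; "eef_rot": TCP orientation; "contact_force": force on the tool from outside, world axes, zero at the start; "moment": the same for the moment, N m; "grip_width": finger opening in m; "grasp_force": force on a finger pad.
Only numpy, scipy, OpenCV 4.12 (cv2) and the standard library are available. Lean on these libraries where they do the work, as an engineer would, in place of code of your own. Each camera call takes 0.05 s, during which the arm holds its last target. There are 200 camera calls.

TASK

I want to close the jar of seeds: show me the pieces by pointing down at them with the fingertips, and touch or move none of the jars, caps and other small things on the worktop. First point at the middle of the mouth of the one jar that has no cap, from no more than about five centimetres above it, and stay there for two seconds; then rise well clear and point in the same way at the loose cap that lies hollow side up, stay there for two seconds and finish still pointing at it. On the way do not come down over, or pass low over, the capped jars or the other loose cap.

Things in the scene. Friction and masses are not known exactly. Their poses are not given: they have to be found in the camera images.
- seed_jar: The jar without a cap: a clear glass canning jar, 75 mm across and 127 mm tall, open at the top, with a layer of pale seeds on its bottom; loose, upright. Origin at the centre of its underside, z up. It may stand in any of the three jar places on the robot's left half of the worktop. A wall shelf hangs behind and above the jars (underside 590 mm above the worktop, front edge 630 mm ahead of the robot): swing the arm across close in, not wide.
- seed_jar_mouth (a point): Centre of the open mouth of the seed jar, level with its rim, 127 mm above the worktop: the first thing to point at.
- capped_jar_a: A glass canning jar, 78 mm across, empty, with a grey zinc cap screwed on (part of it); 132 mm tall with the cap; loose, upright. Origin at the centre of its underside.
- capped_jar_a_top (a point): Centre of the top face of that jar's cap, 132 mm above the worktop. Do not point here.
- capped_jar_b: A second glass canning jar with its grey zinc cap screwed on, empty, 80 mm across, 135 mm tall with the cap; loose, upright. Origin at the centre of its underside.
- capped_jar_b_top (a point): Centre of the top face of that jar's cap, 135 mm above the worktop. Do not point here.
- cap_hollow: A loose grey zinc screw cap, 74 mm across and 24 mm high, lying upside down on the worktop: its hollow side with the pale liner looks up, like a shallow dish. Origin at the centre of its underside. It lies on the robot's right half of the worktop, in either of the two cap places.
- cap_hollow_top (a point): Centre of the hollow-side-up cap at the height of its rim, 24 mm above the worktop: the second thing to point at.
- cap_flat: A loose grey zinc screw cap of the same size, 74 mm across and 24 mm high, lying the right way up: its closed grey face looks up. Origin at the centre of its underside.
- cap_flat_top (a point): Centre of the closed top face of that cap, 24 mm above the worktop. Do not point here.
- candle: Bystander: a stub of candle in a round tin, 55 mm across and 20 mm high, between jars and caps. Origin at the centre of its underside.
- stamp: Bystander: a turned wooden butter stamp with a knob, 60 mm across and 66 mm tall, behind the caps. Origin at the centre of its underside.
- shaker: Bystander: a glass salt shaker with a grey metal top, 44 mm across and 90 mm tall, behind the caps on the right. Origin at the centre of its underside.

How it is judged:
On the way, in this order (a step that is already met when the one before it is completed fails the run):
1. the fingertips point down at the mouth of the uncapped jar, just above it, for 1.5 s (horizontal distance between the grasp point and seed_jar_mouth below 0.03 m and z of the grasp point in the frame of seed_jar_mouth between 0.015 and 0.085 m and (angle between the grasp point's own z axis and vertical below 0.85 rad or angle between the grasp point's own z axis and vertical above 2.29 rad)), for 1.5 s.
2. then they point down at the hollow-side-up cap, just above it, for 1.5 s (horizontal distance between the grasp point and cap_hollow_top below 0.03 m and z of the grasp point in the frame of cap_hollow_top between 0.015 and 0.085 m and (angle between the grasp point's own z axis and vertical below 0.85 rad or angle between the grasp point's own z axis and vertical above 2.29 rad)), for 1.5 s.
At the end, for the whole second after the job is handed in: Still pointing down (within 49 degrees) at the cap lying hollow side up: the point between the finger pads, 19 mm behind the fingertips, is within 30 mm of its centre in plan and 15 to 85 mm above its rim; every jar, cap and bystander within 8 mm of its start (all of step 2 and distance of each of seed_jar, capped_jar_a, capped_jar_b, cap_hollow, cap_flat, candle, stamp, shaker from where it was at the start of the episode below 0.008 m); the robot touches nothing.
It fails at once if a jar, a cap or a bystander is touched (contact force between any of the fingers, the arm and seed_jar above 0.3 N or contact force between any of the fingers, the arm and capped_jar_a above 0.3 N or contact force between any of the fingers, the arm and capped_jar_b above 0.3 N or contact force between any of the fingers, the arm and cap_hollow above 0.3 N or contact force between any of the fingers, the arm and cap_flat above 0.3 N or contact force between any of the fingers, the arm and candle above 0.3 N or contact force between any of the fingers, the arm and stamp above 0.3 N or contact force between any of the fingers, the arm and shaker above 0.3 N).
It fails at once if a jar, a cap or a bystander is moved or lifted by more than 8 mm (distance of any of seed_jar, capped_jar_a, capped_jar_b, cap_hollow, cap_flat, candle, stamp, shaker from where it was at the start of the episode above 0.008 m).
It fails at once if the fingers point at, or pass low over the middle of, a capped jar or the other loose cap (within 30 mm of its centre, fingertips less than about 46 mm above it) ((horizontal distance between the grasp point and capped_jar_a_top below 0.03 m and z of the grasp point in the frame of capped_jar_a_top below 0.065 m) or (horizontal distance between the grasp point and capped_jar_b_top below 0.03 m and z of the grasp point in the frame of capped_jar_b_top below 0.065 m) or (horizontal distance between the grasp point and cap_flat_top below 0.03 m and z of the grasp point in the frame of cap_flat_top below 0.065 m)).
It also fails if it takes over 45 s, if anything falls off the work surface, if the arm or the gripper's body presses on something with over 40 N, if the wrist force passes 120 N, or if a joint passes its speed limit or range.

## Working session

There is one attempt and no reset: what is moved stays moved. The work goes in short steps, Python scripts to look and compute and a tool call to move; the robot and the scene stay as the last step left them, time stands still between calls to the robot, and variables do not carry over. Pictures are saved under pics/ and viewed, at most 10 in all, crops included, and the job is handed in when it is done.

Besides the shell and the picture viewer there is one more tool, called after "Request:" in YAML: its name, and indented under it one key for each argument. apply_moves: Moves the arm, as the interface text tells. Its arguments: {"type":"object","properties":{"plan":{"type":"array"},"fingers":{"type":"number"}},"required":["plan"]}

```bash
mkdir -p pics
python3 - <<'E'
from workcell import manip
import cv2,numpy as np
for n in("scene","top"):
    f=manip.grab_frame(n);cv2.imwrite(f"pics/{n}0.png",f["image"][...,::-1]);np.savez(n+"0.npz",**f)
    print(n,np.round(f["intrinsics"],1).tolist(),np.round(f["world_to_cam"],3).tolist())
s=manip.sense();print(s["time"],s["tcp_pos"],np.round(s["eef_rot"],3).tolist())
E
```

```text
scene [[396.0, 0.0, 254.9], [0.0, 396.0, 196.3], [0.0, 0.0, 1.0]] [[0.779, -0.627, 0.004, -0.437], [0.257, 0.326, 0.91, -0.24], [-0.572, -0.707, 0.415, -0.898], [0.0, 0.0, 0.0, 1.0]]
top [[404.2, 0.0, 257.5], [0.0, 404.2, 192.9], [0.0, 0.0, 1.0]] [[-0.006, -1.0, -0.005, -0.022], [0.97, -0.007, 0.243, -0.576], [-0.243, -0.004, 0.97, -1.122], [0.0, 0.0, 0.0, 1.0]]
0.1 [0.19332482 0.6460558  0.23751141] [[-0.958, 0.287, -0.001], [0.287, 0.958, -0.002], [0.0, -0.002, -1.0]]
```

View pics/scene0.png

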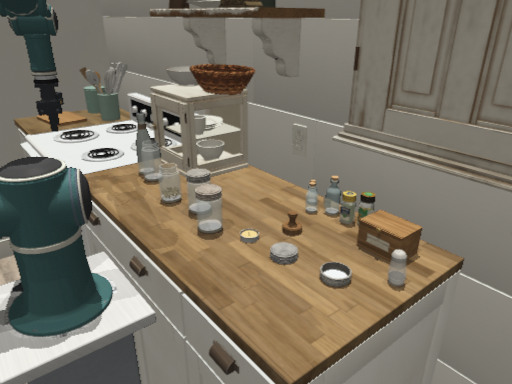

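View pics/top0.png

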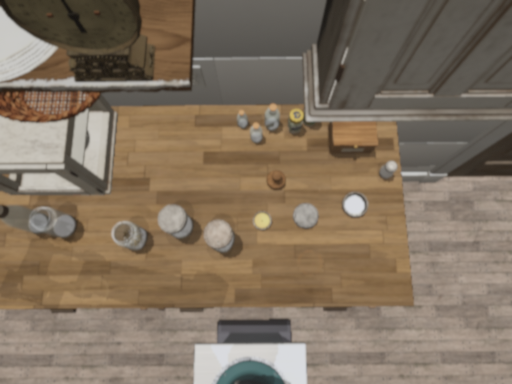

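The top view shows capped jars at (172,218) and (218,235), a jar that looks open at (124,234), the flat cap at (305,215) and the hollow cap at (355,205). I'll zoom in on the jars to confirm and work out positions by casting rays.

```bash
cat > h.py <<'E'
import numpy as np
def ray(f,u,v,z):
    K=f["intrinsics"];T=f["world_to_cam"];R=T[:3,:3];c=-R.T@T[:3,3]
    d=R.T@np.array([(u-K[0,2])/K[0,0],-(v-K[1,2])/K[1,1],-1]);return c+d*(z-c[2])/d[2]
def proj(f,p):
    K=f["intrinsics"];q=f["world_to_cam"]@np.r_[p,1];return K[0,0]*q[0]/-q[2]+K[0,2],K[1,1]*-q[1]/-q[2]+K[1,2]
E
python3 - <<'E'
import cv2,numpy as np
from h import *
t=np.load("top0.npz");s=np.load("scene0.npz")
a=cv2.resize(t["image"][190:260,20:250],None,fx=3.4,fy=3.4,interpolation=2)
b=cv2.resize(s["image"][125:245,130:240],None,fx=2.7,fy=2.7,interpolation=2)
b2=cv2.resize(s["image"][225:295,260:360],None,fx=4,fy=4,interpolation=2)
o=np.zeros((600,800,3),np.uint8);o[:238,:782]=a;o[250:250+324,:297]=b;o[250:530,320:720]=b2
cv2.imwrite("pics/z.png",o[...,::-1])
# caps: bright/grey low saturation blobs
hsv=cv2.cvtColor(t["image"],cv2.COLOR_RGB2HSV)
m=((hsv[...,1]<70)&(hsv[...,2]>60)).astype(np.uint8);m[:,:100]=0;m[:150]=0;m[275:]=0;m[:,400:]=0
n,_,st,ce=cv2.connectedComponentsWithStats(m)
for i in range(1,n):
    if st[i,4]>60: print(st[i],ce[i].round(1),"z24",ray(t,*ce[i],.024).round(3))
for n,u,v,z in(("seed",124,233,.127),("a",172,218,.133),("b",218,235,.133),("candle",262,220,.02),("stamp",276,181,.05),("shaker",390,167,.08)):
    p=ray(t,u,v,z);print(n,p.round(3),"scene px",np.round(proj(s,p)),np.round(proj(s,p*[1,1,0])))
for u,v in((124,233),(172,218),(218,235),(305,215),(355,205)):
    print(np.median(t["depth"][v-3:v+4,u-3:u+4]))
E
```

```text
[100 150  14  45 549] [105.8 170.6] z24 [0.664 0.448 0.024]
[379 160  19  19 234] [388.1 169.1] z24 [ 0.661 -0.433  0.024]
[342 192  27  26 534] [354.8 204.1] z24 [ 0.551 -0.322  0.024]
[293 203  26  26 529] [305.4 215.2] z24 [ 0.517 -0.17   0.024]
[158 204  35  35 907] [174.9 221.1] z24 [0.502 0.225 0.024]
[204 219  31  34 788] [218.9 235.4] z24 [0.458 0.091 0.024]
[111 220  36  30 660] [130.1 235.7] z24 [0.459 0.357 0.024]
seed [0.452 0.341 0.127] scene px [167. 166.] [170. 200.]
a [0.491 0.21  0.133] scene px [197. 173.] [199. 210.]
b [0.443 0.082 0.133] scene px [206. 189.] [208. 229.]
candle [ 0.504 -0.039  0.02 ] scene px [248. 232.] [248. 238.]
stamp [ 0.618 -0.082  0.05 ] scene px [287. 217.] [287. 232.]
shaker [ 0.651 -0.42   0.08 ] scene px [395. 254.] [390. 282.]
1.2087424
1.1108167
1.1027862
1.2250863
1.252143
```

View pics/z.png

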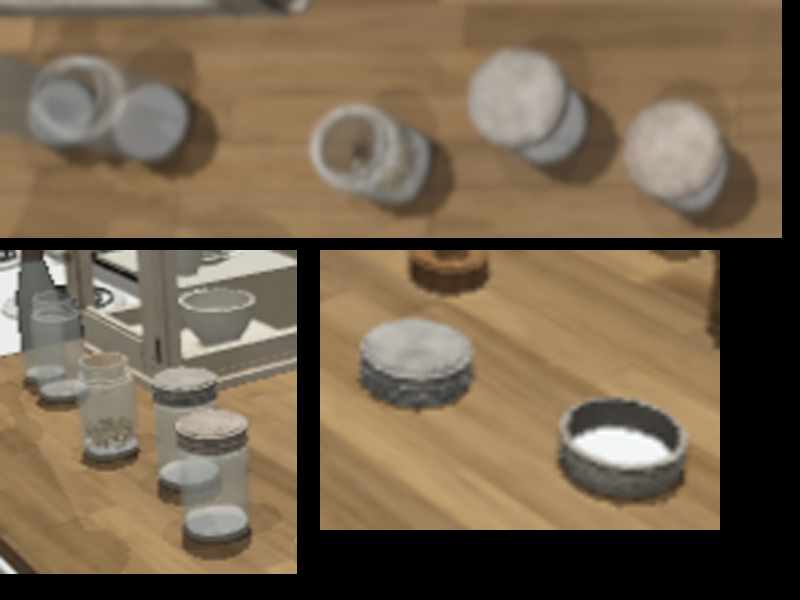

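The seed jar is the uncapped one with visible seeds, its mouth at about (0.451, 0.340). The hollow cap is the right-hand one, at (0.551, -0.322). I'll move over the jar at the current height with the fingers shut.

Request:
apply_moves:
  plan:
    - {"dx":-10,"dy":-7}
    - {"dx":-20,"dy":-13}
    - {"dx":-20,"dy":-13}
    - {"dx":-20,"dy":-13}
    - {"dx":-20,"dy":-13}
    - {"dx":-20,"dy":-13}
    - {"dx":-20,"dy":-13}
    - {"dx":-20,"dy":-13}
    - {"dx":-20,"dy":-13}
    - {"dx":-20,"dy":-13}
    - {"dx":-20,"dy":-13}
    - {"dx":-20,"dy":-13}
    - {"dx":-20,"dy":-13}
    - {"dx":-20,"dy":-13}
    - {"dx":-20,"dy":-13}
    - {"dx":-20,"dy":-13}
    - {"dx":-20,"dy":-13}
    - {"dx":-5,"dy":-4}
    - {}
    - {}
  fingers: 0

```text
$.plan[0]: bad value
```

Run:
```python
from workcell import manip
import cv2,numpy as np
from h import *
s=manip.sense();print(s["time"],s["tcp_pos"],np.round(s["eef_rot"],3).tolist(),s["q"])
f=manip.grab_frame("scene");im=f["image"].copy()
print(proj(f,s["tcp_pos"]),proj(f,s["tcp_pos"]*[1,1,0]+[0,0,.127]))
cv2.imwrite("pics/c1.png",cv2.resize(im[90:240,90:290],None,fx=3.5,fy=3.5)[...,::-1])
```

```text
0.1 [0.19332482 0.6460558  0.23751141] [[-0.958, 0.287, -0.001], [0.287, 0.958, -0.002], [0.0, -0.002, -1.0]] [ 1.24310141e+00  2.64682956e-01  1.60523304e+00  9.48204455e-06
  1.27369281e+00 -3.68648690e-02]
(np.float64(54.67768976978115), np.float64(127.8626463934193)) (np.float64(61.04156469704935), np.float64(158.26756864451227))
```

View pics/c1.png

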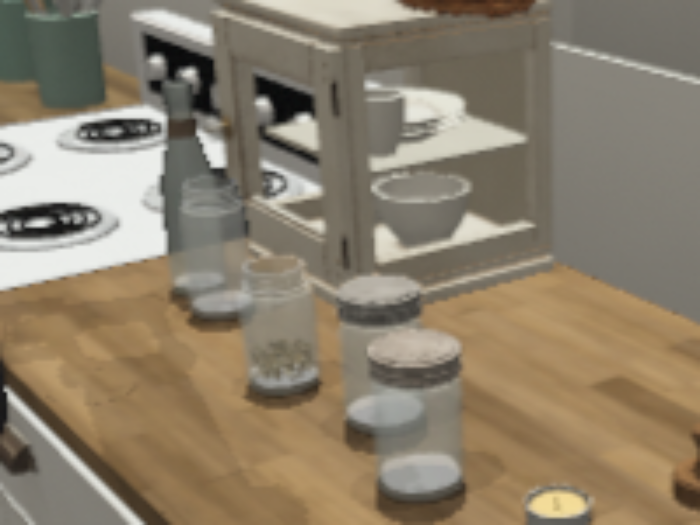

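The move was refused because every row needs all six keys, so the picture shows an unchanged scene. The seed jar rim is at scene pixel (168,167), which agrees with the prediction of (167,166).

Request:
apply_moves:
  plan:
    - {"dx":-12,"dy":-8,"dz":0,"wx":0,"wy":0,"wz":0}
    - {"dx":-24,"dy":-16,"dz":0,"wx":0,"wy":0,"wz":0}
    - {"dx":-24,"dy":-16,"dz":0,"wx":0,"wy":0,"wz":0}
    - {"dx":-24,"dy":-16,"dz":0,"wx":0,"wy":0,"wz":0}
    - {"dx":-24,"dy":-16,"dz":0,"wx":0,"wy":0,"wz":0}
    - {"dx":-24,"dy":-16,"dz":0,"wx":0,"wy":0,"wz":0}
    - {"dx":-24,"dy":-16,"dz":0,"wx":0,"wy":0,"wz":0}
    - {"dx":-24,"dy":-16,"dz":0,"wx":0,"wy":0,"wz":0}
    - {"dx":-24,"dy":-16,"dz":0,"wx":0,"wy":0,"wz":0}
    - {"dx":-24,"dy":-16,"dz":0,"wx":0,"wy":0,"wz":0}
    - {"dx":-24,"dy":-16,"dz":0,"wx":0,"wy":0,"wz":0}
    - {"dx":-24,"dy":-16,"dz":0,"wx":0,"wy":0,"wz":0}
    - {"dx":-24,"dy":-16,"dz":0,"wx":0,"wy":0,"wz":0}
    - {"dx":-24,"dy":-12,"dz":0,"wx":0,"wy":0,"wz":0}
    - {"dx":-24,"dy":-6,"dz":0,"wx":0,"wy":0,"wz":0}
    - {"dx":0,"dy":0,"dz":0,"wx":0,"wy":0,"wz":0}
    - {"dx":0,"dy":0,"dz":0,"wx":0,"wy":0,"wz":0}
    - {"dx":0,"dy":0,"dz":0,"wx":0,"wy":0,"wz":0}
  fingers: 0

```text
time: 1.65
tcp_pos: [0.464, 0.3376, 0.2385]
eef_rot: [[-0.958, 0.287, -0.001], [0.287, 0.958, -0.0], [0.001, -0.0, -1.0]]
contact_force: [0.4, -0.5, -0.2]
grip_width: 0.0008
grasp_force: 0.0
```

Run:
```python
from workcell import manip
import cv2,numpy as np
from h import *
s=manip.sense();print(s["time"],s["tcp_pos"],np.round(s["eef_rot"],3).tolist(),s["q"].round(2),s["grip_width"])
D=(np.r_[.451,.340,.158]-s["tcp_pos"])*1000;print("tool",s["eef_rot"].T@D)
f=manip.grab_frame("scene");im=f["image"].copy()
print(proj(f,s["tcp_pos"]))
cv2.imwrite("pics/c2.png",cv2.resize(im[90:240,90:290],None,fx=3.5,fy=3.5)[...,::-1])
```

```text
1.65 [0.46397178 0.3375659  0.23848611] [[-0.958, 0.287, -0.001], [0.287, 0.958, -0.0], [0.001, -0.0, -1.0]] [ 0.59  0.07  1.82  0.    1.24 -0.69] 0.0007535487019778785
tool [13.05932541 -1.37214621 80.49706358]
(np.float64(167.75522826730105), np.float64(133.61961545813068))
```

View pics/c2.png

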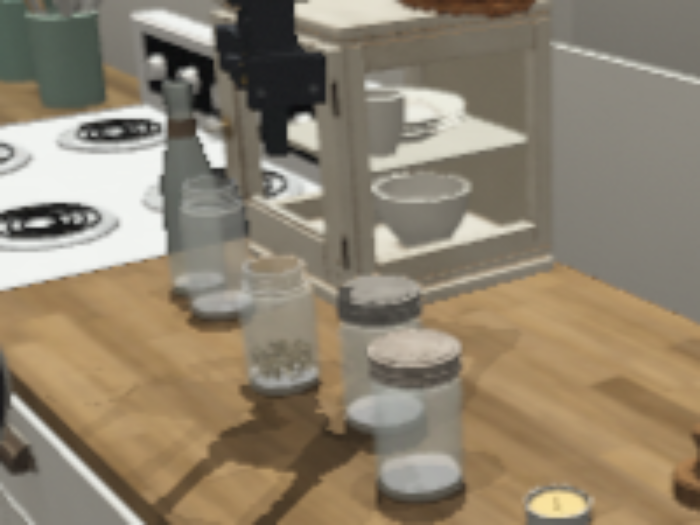

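The fingertip sits at scene pixel (168.6,133.7) and was predicted at (167.8,133.6), so the calibration holds. It's above the open jar. Next I'll correct by 13 mm, descend and hold.

Request:
apply_moves:
  plan:
    - {"dx":7,"dy":-1,"dz":0,"wx":0,"wy":0,"wz":0}
    - {"dx":6,"dy":0,"dz":0,"wx":0,"wy":0,"wz":0}
    - {"dx":0,"dy":0,"dz":10,"wx":0,"wy":0,"wz":0}
    - {"dx":0,"dy":0,"dz":15,"wx":0,"wy":0,"wz":0}
    - {"dx":0,"dy":0,"dz":15,"wx":0,"wy":0,"wz":0}
    - {"dx":0,"dy":0,"dz":15,"wx":0,"wy":0,"wz":0}
    - {"dx":0,"dy":0,"dz":15,"wx":0,"wy":0,"wz":0}
    - {"dx":0,"dy":0,"dz":10,"wx":0,"wy":0,"wz":0}
    - {"dx":0,"dy":0,"dz":0,"wx":0,"wy":0,"wz":0}
    - {"dx":0,"dy":0,"dz":0,"wx":0,"wy":0,"wz":0}
    - {"dx":0,"dy":0,"dz":0,"wx":0,"wy":0,"wz":0}

```text
time: 2.62
tcp_pos: [0.4519, 0.3412, 0.1593]
eef_rot: [[-0.958, 0.286, 0.001], [0.286, 0.958, 0.001], [-0.001, 0.001, -1.0]]
contact_force: [0.1, -0.3, 0.2]
grip_width: 0.0007
grasp_force: 0.0
```

Run:
```python
from workcell import manip
import cv2,numpy as np
s=manip.sense();print(s["time"],s["tcp_pos"])
o=[]
for n,(r,c) in(("scene",(120,120)),("top",(180,70))):
    f=manip.grab_frame(n);o.append(cv2.resize(f["image"][r:r+100,c:c+100],None,fx=4,fy=4))
cv2.imwrite("pics/c3.png",np.hstack(o)[...,::-1])
```

```text
2.6167 [0.45191292 0.34124645 0.1593264 ]
```

View pics/c3.png

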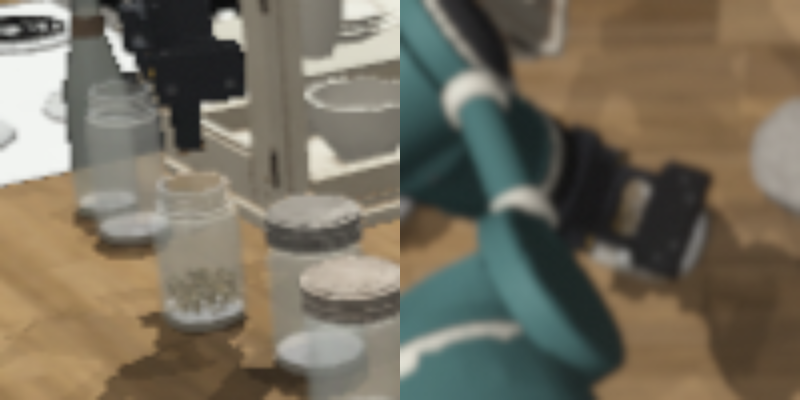

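The fingertip at scene pixel (167,157) is just above the rim centre at (168,167). It's centred to within about 5 mm and touches nothing. Holding here for more than 2 s.

Request:
apply_moves:
  plan:
    - {"dx":0,"dy":0,"dz":0,"wx":0,"wy":0,"wz":0}
    - {"dx":0,"dy":0,"dz":0,"wx":0,"wy":0,"wz":0}
    - {"dx":0,"dy":0,"dz":0,"wx":0,"wy":0,"wz":0}
    - {"dx":0,"dy":0,"dz":0,"wx":0,"wy":0,"wz":0}
    - {"dx":0,"dy":0,"dz":0,"wx":0,"wy":0,"wz":0}
    - {"dx":0,"dy":0,"dz":0,"wx":0,"wy":0,"wz":0}
    - {"dx":0,"dy":0,"dz":0,"wx":0,"wy":0,"wz":0}
    - {"dx":0,"dy":0,"dz":0,"wx":0,"wy":0,"wz":0}
    - {"dx":0,"dy":0,"dz":0,"wx":0,"wy":0,"wz":0}
    - {"dx":0,"dy":0,"dz":0,"wx":0,"wy":0,"wz":0}
    - {"dx":0,"dy":0,"dz":0,"wx":0,"wy":0,"wz":0}
    - {"dx":0,"dy":0,"dz":0,"wx":0,"wy":0,"wz":0}
    - {"dx":0,"dy":0,"dz":0,"wx":0,"wy":0,"wz":0}
    - {"dx":0,"dy":0,"dz":0,"wx":0,"wy":0,"wz":0}
    - {"dx":0,"dy":0,"dz":0,"wx":0,"wy":0,"wz":0}
    - {"dx":0,"dy":0,"dz":0,"wx":0,"wy":0,"wz":0}
    - {"dx":0,"dy":0,"dz":0,"wx":0,"wy":0,"wz":0}
    - {"dx":0,"dy":0,"dz":0,"wx":0,"wy":0,"wz":0}
    - {"dx":0,"dy":0,"dz":0,"wx":0,"wy":0,"wz":0}
    - {"dx":0,"dy":0,"dz":0,"wx":0,"wy":0,"wz":0}

```text
time: 4.38
tcp_pos: [0.4517, 0.3408, 0.1587]
eef_rot: [[-0.958, 0.287, -0.0], [0.287, 0.958, -0.0], [0.0, -0.0, -1.0]]
contact_force: [0.5, 0.9, 1.0]
grip_width: 0.0002
grasp_force: 0.0
```

Request:
apply_moves:
  plan:
    - {"dx":0,"dy":0,"dz":0,"wx":0,"wy":0,"wz":0}
    - {"dx":0,"dy":0,"dz":0,"wx":0,"wy":0,"wz":0}
    - {"dx":0,"dy":0,"dz":0,"wx":0,"wy":0,"wz":0}
    - {"dx":0,"dy":0,"dz":0,"wx":0,"wy":0,"wz":0}
    - {"dx":0,"dy":0,"dz":0,"wx":0,"wy":0,"wz":0}
    - {"dx":0,"dy":0,"dz":0,"wx":0,"wy":0,"wz":0}
    - {"dx":0,"dy":0,"dz":-12,"wx":0,"wy":0,"wz":0}
    - {"dx":0,"dy":0,"dz":-20,"wx":0,"wy":0,"wz":0}
    - {"dx":0,"dy":0,"dz":-20,"wx":0,"wy":0,"wz":0}
    - {"dx":0,"dy":0,"dz":-20,"wx":0,"wy":0,"wz":0}
    - {"dx":0,"dy":0,"dz":-20,"wx":0,"wy":0,"wz":0}
    - {"dx":0,"dy":0,"dz":-18,"wx":0,"wy":0,"wz":0}
    - {"dx":0,"dy":0,"dz":0,"wx":0,"wy":0,"wz":0}
    - {"dx":0,"dy":0,"dz":0,"wx":0,"wy":0,"wz":0}

```text
time: 5.55
tcp_pos: [0.4525, 0.3413, 0.2706]
eef_rot: [[-0.958, 0.287, 0.003], [0.287, 0.958, 0.002], [-0.002, 0.003, -1.0]]
contact_force: [-0.5, 0.6, -0.3]
grip_width: 0.0003
grasp_force: 0.0
```

Request:
apply_moves:
  plan:
    - {"dx":-7,"dy":-15,"dz":0,"wx":0,"wy":0,"wz":0}
    - {"dx":-14,"dy":-30,"dz":0,"wx":0,"wy":0,"wz":0}
    - {"dx":-14,"dy":-30,"dz":0,"wx":0,"wy":0,"wz":0}
    - {"dx":-14,"dy":-30,"dz":0,"wx":0,"wy":0,"wz":0}
    - {"dx":-14,"dy":-30,"dz":0,"wx":0,"wy":0,"wz":0}
    - {"dx":-14,"dy":-30,"dz":0,"wx":0,"wy":0,"wz":0}
    - {"dx":-14,"dy":-30,"dz":0,"wx":0,"wy":0,"wz":0}
    - {"dx":-14,"dy":-30,"dz":0,"wx":0,"wy":0,"wz":0}
    - {"dx":-14,"dy":-30,"dz":0,"wx":0,"wy":0,"wz":0}
    - {"dx":-14,"dy":-30,"dz":0,"wx":0,"wy":0,"wz":0}
    - {"dx":-14,"dy":-30,"dz":0,"wx":0,"wy":0,"wz":0}
    - {"dx":-14,"dy":-30,"dz":0,"wx":0,"wy":0,"wz":0}
    - {"dx":-14,"dy":-30,"dz":0,"wx":0,"wy":0,"wz":0}
    - {"dx":-14,"dy":-30,"dz":0,"wx":0,"wy":0,"wz":0}
    - {"dx":-14,"dy":-30,"dz":0,"wx":0,"wy":0,"wz":0}
    - {"dx":-14,"dy":-30,"dz":0,"wx":0,"wy":0,"wz":0}
    - {"dx":-14,"dy":-30,"dz":0,"wx":0,"wy":0,"wz":0}
    - {"dx":-14,"dy":-30,"dz":0,"wx":0,"wy":0,"wz":0}
    - {"dx":-14,"dy":-30,"dz":0,"wx":0,"wy":0,"wz":0}
    - {"dx":-12,"dy":-26,"dz":0,"wx":0,"wy":0,"wz":0}

```text
time: 7.22
tcp_pos: [0.5438, -0.2952, 0.2665]
eef_rot: [[-0.958, 0.287, -0.003], [0.287, 0.958, 0.001], [0.003, 0.0, -1.0]]
contact_force: [0.5, 0.8, -0.0]
grip_width: 0.0004
grasp_force: 0.0
```

Request:
apply_moves:
  plan:
    - {"dx":-10,"dy":-18,"dz":0,"wx":0,"wy":0,"wz":0}
    - {"dx":-4,"dy":-8,"dz":0,"wx":0,"wy":0,"wz":0}
    - {"dx":0,"dy":0,"dz":0,"wx":0,"wy":0,"wz":0}
    - {"dx":0,"dy":0,"dz":0,"wx":0,"wy":0,"wz":0}

```text
time: 7.55
tcp_pos: [0.5501, -0.3217, 0.2673]
eef_rot: [[-0.958, 0.287, -0.002], [0.287, 0.958, 0.002], [0.003, 0.001, -1.0]]
contact_force: [0.8, -0.5, 0.5]
grip_width: 0.0002
grasp_force: 0.0
```

Run:
```python
from workcell import manip
import cv2,numpy as np
from h import *
s=manip.sense();print(s["time"],s["tcp_pos"],s["q"].round(2))
D=(np.r_[.551,-.322,.055]-s["tcp_pos"])*1000;print("tool",s["eef_rot"].T@D)
f=manip.grab_frame("scene");print(proj(f,s["tcp_pos"]),proj(f,np.r_[.551,-.322,.024]))
cv2.imwrite("pics/c4.png",cv2.resize(f["image"][150:320,230:430],None,fx=3.5,fy=3.5)[...,::-1])
```

```text
7.55 [ 0.55007317 -0.32168924  0.26727512] [-0.57  0.18  1.65  0.    1.31 -1.85]
tool [ -1.51029161  -0.32115755 212.27175358]
(np.float64(342.8126838763317), np.float64(178.2354227116679)) (np.float64(333.6172642917882), np.float64(269.8946142518003))
```

View pics/c4.png

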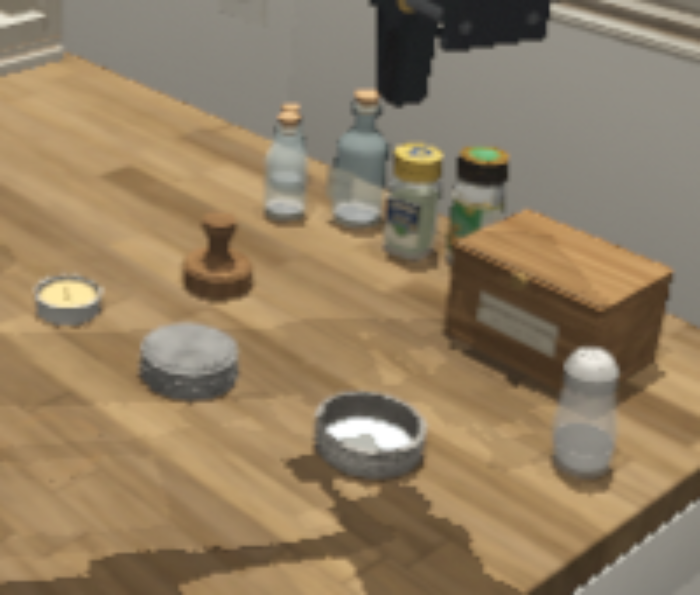

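The rim of the hollow cap is at scene pixel (335.7,271), against a predicted (333.6,270), so the error is about 5 mm. The fingers are straight above it and everything else is clear, so I'll descend.

Request:
apply_moves:
  plan:
    - {"dx":-2,"dy":-2,"dz":10,"wx":0,"wy":0,"wz":0}
    - {"dx":-2,"dy":0,"dz":20,"wx":0,"wy":0,"wz":0}
    - {"dx":0,"dy":0,"dz":20,"wx":0,"wy":0,"wz":0}
    - {"dx":0,"dy":0,"dz":20,"wx":0,"wy":0,"wz":0}
    - {"dx":0,"dy":0,"dz":20,"wx":0,"wy":0,"wz":0}
    - {"dx":0,"dy":0,"dz":20,"wx":0,"wy":0,"wz":0}
    - {"dx":0,"dy":0,"dz":20,"wx":0,"wy":0,"wz":0}
    - {"dx":0,"dy":0,"dz":20,"wx":0,"wy":0,"wz":0}
    - {"dx":0,"dy":0,"dz":20,"wx":0,"wy":0,"wz":0}
    - {"dx":0,"dy":0,"dz":20,"wx":0,"wy":0,"wz":0}
    - {"dx":0,"dy":0,"dz":15,"wx":0,"wy":0,"wz":0}
    - {"dx":0,"dy":0,"dz":5,"wx":0,"wy":0,"wz":0}
    - {"dx":0,"dy":0,"dz":0,"wx":0,"wy":0,"wz":0}
    - {"dx":0,"dy":0,"dz":0,"wx":0,"wy":0,"wz":0}

```text
time: 8.77
tcp_pos: [0.5541, -0.3248, 0.0589]
eef_rot: [[-0.958, 0.286, 0.0], [0.286, 0.958, 0.0], [-0.0, 0.0, -1.0]]
contact_force: [-0.0, -0.3, 0.3]
grip_width: 0.0004
grasp_force: 0.0
```

Request:
apply_moves:
  plan:
    - {"dx":0,"dy":0,"dz":0,"wx":0,"wy":0,"wz":0}
    - {"dx":0,"dy":0,"dz":0,"wx":0,"wy":0,"wz":0}
    - {"dx":0,"dy":0,"dz":0,"wx":0,"wy":0,"wz":0}
    - {"dx":0,"dy":0,"dz":0,"wx":0,"wy":0,"wz":0}
    - {"dx":0,"dy":0,"dz":0,"wx":0,"wy":0,"wz":0}
    - {"dx":0,"dy":0,"dz":0,"wx":0,"wy":0,"wz":0}
    - {"dx":0,"dy":0,"dz":0,"wx":0,"wy":0,"wz":0}
    - {"dx":0,"dy":0,"dz":0,"wx":0,"wy":0,"wz":0}
    - {"dx":0,"dy":0,"dz":0,"wx":0,"wy":0,"wz":0}
    - {"dx":0,"dy":0,"dz":0,"wx":0,"wy":0,"wz":0}
    - {"dx":0,"dy":0,"dz":0,"wx":0,"wy":0,"wz":0}
    - {"dx":0,"dy":0,"dz":0,"wx":0,"wy":0,"wz":0}
    - {"dx":0,"dy":0,"dz":0,"wx":0,"wy":0,"wz":0}
    - {"dx":0,"dy":0,"dz":0,"wx":0,"wy":0,"wz":0}
    - {"dx":0,"dy":0,"dz":0,"wx":0,"wy":0,"wz":0}
    - {"dx":0,"dy":0,"dz":0,"wx":0,"wy":0,"wz":0}
    - {"dx":0,"dy":0,"dz":0,"wx":0,"wy":0,"wz":0}
    - {"dx":0,"dy":0,"dz":0,"wx":0,"wy":0,"wz":0}
    - {"dx":0,"dy":0,"dz":0,"wx":0,"wy":0,"wz":0}
    - {"dx":0,"dy":0,"dz":0,"wx":0,"wy":0,"wz":0}

```text
time: 10.43
tcp_pos: [0.5539, -0.3255, 0.0587]
eef_rot: [[-0.958, 0.287, -0.0], [0.287, 0.958, 0.0], [0.0, 0.0, -1.0]]
contact_force: [-0.1, 0.3, 0.1]
grip_width: 0.0005
grasp_force: 0.0
```

Request:
apply_moves:
  plan:
    - {"dx":0,"dy":0,"dz":0,"wx":0,"wy":0,"wz":0}
    - {"dx":0,"dy":0,"dz":0,"wx":0,"wy":0,"wz":0}
    - {"dx":0,"dy":0,"dz":0,"wx":0,"wy":0,"wz":0}
    - {"dx":0,"dy":0,"dz":0,"wx":0,"wy":0,"wz":0}
    - {"dx":0,"dy":0,"dz":0,"wx":0,"wy":0,"wz":0}
    - {"dx":0,"dy":0,"dz":0,"wx":0,"wy":0,"wz":0}
    - {"dx":0,"dy":0,"dz":0,"wx":0,"wy":0,"wz":0}
    - {"dx":0,"dy":0,"dz":0,"wx":0,"wy":0,"wz":0}

```text
time: 11.1
tcp_pos: [0.5539, -0.3255, 0.0587]
eef_rot: [[-0.958, 0.287, 0.0], [0.287, 0.958, -0.0], [-0.0, -0.0, -1.0]]
contact_force: [-0.2, -0.3, -0.8]
grip_width: 0.0008
grasp_force: 0.0
```

Run:
```python
from workcell import manip
import cv2,numpy as np
s=manip.sense();print(s["time"],s["tcp_pos"],s["contact_force"])
f=manip.grab_frame("scene")
cv2.imwrite("pics/c5.png",cv2.resize(f["image"][150:320,230:430],None,fx=3.5,fy=3.5)[...,::-1])
```

```text
11.1 [ 0.55394721 -0.32553534  0.05872524] [-0.20998423 -0.26544219 -0.75507227]
```

View pics/c5.png

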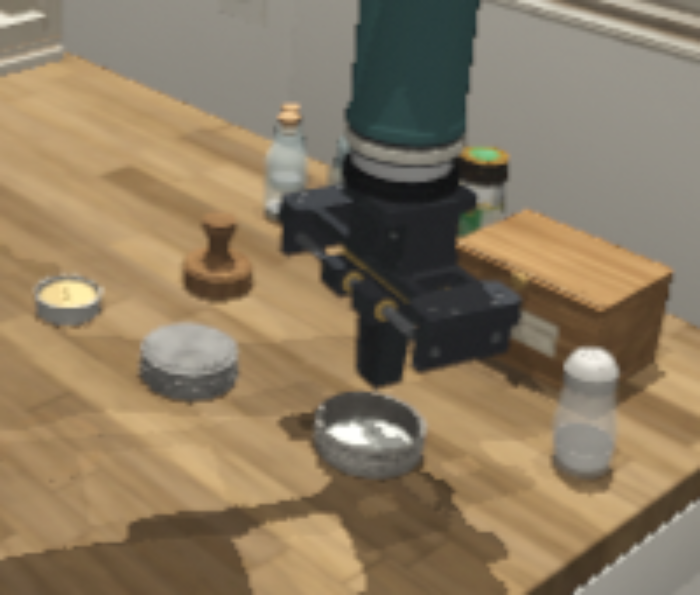

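The fingertips, at crop pixel (380,378), are above the middle of the hollow cap at (370,423). Nothing has moved, so I'm handing in.

```bash
python3 -c "
from workcell import manip
print(manip.hand_in())"
```

```text
the job is handed in; nothing more can be done
None
```

I pointed at the open seed jar's mouth and then at the hollow-side-up cap, each for over two seconds from about 3 cm above. I handed in still pointing at the cap, with no sign in the pictures or force readings that anything was touched or moved; the hand-in gave no verdict.

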